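Clamp and pin the ear-mould flask

TASK

Close the ear-mould clamp on its flask: flip the ratchet's direction lever over to the tightening side (clockwise from above), then swing the ratchet handle back and forth until the moving jaw is fully home against the flask. Then take the steel locking pin from its walnut stand and put it down through the jaw's eyelet and the frame's eyelet beneath it until its collar rests on the jaw's eyelet, let go, and leave the other things on the desk where they are.

Things in the scene. Friction and masses are not known exactly. Their poses are not given: they have to be found in the camera images.
- clamp: Clamp fixed to the desk: grey base 150 x 300 mm, 12 mm thick, with a round pedestal, a flask 56 x 60 mm (top 62 mm up, lower half metal, upper half white) against a fixed end jaw 68 mm high, and a moving jaw. Origin: spindle axis at desk level. The handle at joint 0 points along -x (towards the robot at yaw 0), the flask lies to -y, z is up.
- spindle_axis (a point): On the vertical spindle axis (centre of the pedestal), 79 mm above the desk, at the top of the ratchet head; axes as the clamp's. The toothed ratchet wheel below is 84 mm wide; the head's two pawl arms reach 68 mm from the axis.
- handle (a joint): Ratchet handle about the spindle axis, rad, positive clockwise from above, limits -0.7 and 0.7. With the lever at tightening, swinging it clockwise closes the jaw; swung back it clicks over the teeth and the jaw stays. Tooth pitch 0.314 rad is lost at most per stroke; 1.6 to 2.2 rad needed in all. About 6 N at the knob to drive, 1.5 N back. Stays where left.
- handle_knob (a point): Centre of the upright round black knob at the handle's end, 24 mm in diameter and 50 mm tall (from 79 to 129 mm above the desk; this point at 106 mm), 125 mm from the spindle axis. It is fixed to the handle and turns with it.
- selector (a joint): Direction lever on top of the head, about the spindle axis and carried by the handle: rad relative to the handle, positive clockwise from above; -0.5 fully loosening (start), 0.5 fully tightening (stops). At 0 it points straight away from the knob. About 1 N at its fin moves it; stays where left. Pushed on against a stop it pushes the handle round.
- selector_fin (a point): Middle of the upright dark fin at the lever's end: 10 mm thick across the direction of swing, 16 mm long radially, from 81 to 117 mm above the desk (this point at 104 mm), 54 mm from the spindle axis. The lever's bar is 12 mm wide, its top 88 mm above the desk; the ratchet head beneath reaches no higher than 79 mm.
- jaw (a joint): Moving steel jaw, m of travel toward the flask: 0 fully open, 0.048 fully home against the flask (stop). It moves 20 mm per rad of the ratchet wheel and is too stiff to push along by hand. Its block is 56 mm high.
- jaw_eye (a point): Centre of the eyelet in the moving jaw's ear, at the ear's top face, 56 mm above the desk; a vertical through hole 16 mm in diameter in an ear 36 x 36 x 8 mm. It moves along the clamp's -y with the jaw.
- frame_eye (a point): Centre of the eyelet in the frame's fixed lug, at the lug's top face, 44 mm above the desk; vertical through hole 16 mm in diameter, lug 40 x 40 x 8 mm. With the jaw home the jaw's eyelet lies straight above it (4 mm gap between). The base plate below is 12 mm thick.
- pin_grip (a point): Steel locking pin, 96 mm long, about 80 g, loose, upright: shaft 10 mm in diameter, 40 mm long, narrower at its end; above it a collar 28 mm wide, 6 mm thick; above that a round grip 20 mm in diameter, 50 mm tall. This point is the grip's middle, 71 mm above the lower end, 31 mm above the collar's underside. z points up along the pin.
- pin_tip (a point): The lower end of the pin's shaft.
- pin_stand: Fixed walnut block 70 x 70 mm, 50 mm high, with a vertical hole 16 mm in diameter and 44 mm deep in its top; the pin starts in it with its shaft down and its collar on the block's top. Origin: centre of the underside.
- case_loose: Bystander: closed white charging case, 60 x 80 x 37 mm, origin under its centre.
- pebble: Bystander: matte black remote control, 60 mm long, 18 mm high.
- speculum_cup: Bystander: blue plastic speculum cup, 68 mm in diameter, 75 mm tall.
- hearing_aid: Bystander: silver hearing aid, 45 mm long, 12 mm high.
- otoscope: Bystander: otoscope lying on the desk, 145 mm long, 28 mm high.
- cleaner: Bystander: small capped bottle, 44 mm in diameter, 110 mm tall.

How it is judged:
On the way, in this order (a step that is already met when the one before it is completed fails the run):
1. the direction lever is flipped to tightening (past 0.35 rad) (value of joint selector above 0.35 rad), for 0.2 s.
2. the jaw is home (within 1.5 mm of its stop) (value of joint jaw above 0.0465 m), for 0.2 s.
At the end, for the whole second after the job is handed in: Lever at tightening (over 0.3 rad), jaw within 2 mm of its stop; pin released at rest through both eyelets, upright within 0.2 rad, its lower end at least 23 mm below the lug's top (28 mm with the collar on the jaw's ear) and within 7 mm of the frame eyelet's axis (value of joint selector above 0.3 rad and value of joint jaw above 0.046 m and z of pin_tip in the frame of frame_eye below -0.023 m and horizontal distance between pin_tip and frame_eye below 0.007 m and horizontal distance between pin_grip and jaw_eye below 0.014 m and angle between pin_grip's own z axis and vertical below 0.2 rad and velocity of joint jaw below 0.005 m/s); the robot touches nothing.
It fails at once if a bystander is moved by more than 30 mm or the loose things knocked about (distance of any of case_loose, pebble, speculum_cup, hearing_aid, otoscope, cleaner from where it was at the start of the episode above 0.03 m).
It also fails if it takes over 72 s, if anything falls off the work surface, if the arm or the gripper's body presses on something with over 40 N, if the wrist force passes 120 N, or if a joint passes its speed limit or range.

ROBOT

A 6-joint arm with a two-finger parallel gripper is mounted at the origin on the work surface. World frame = base frame: x ahead of the robot, y to its left, z up, the work surface at z = 0. Lengths are in m, angles in rad, forces in N, time in s.
With the tool pointing down it reaches from about 0.25 to 0.725 m from the base axis. Payload 4 kg.
Tool frame: the origin (TCP) lies on the centre line of the jaws, within the pads' length; the fingertips stand 22 mm ahead of it and the grasp point (between the pads) lies 3 mm ahead of it; z points along the fingers, y is the line along which they close (so a half turn about z gives the same grasp; the last joint's range is limited). The gripper opens to 85 mm and grips with 20 to 120 N. Pads are 22 mm wide; open, the fingers measure 114 mm over their backs; the gripper's body (76 mm by 85 mm) begins 54 mm behind the grasp point. The pads swing forward as they close: fully open they stand 13 mm farther back than shut.
Start: joints at [1.125, 0.241, 0.005, 1.335, 0, 1.571], TCP at [0.216, 0.451, 0.253] pointing down, gripper open.
Joint ranges: [-2.72, 2.72], [-1.05, 1.87], [-1.09, 1.28], [-1.99, 2.15], [-1.42, 1.44], [-3.14, 3.14]. Speed limits (rad/s): [2.79, 2.79, 3.14, 3.14, 3.14, 3.14].

INTERFACE

Orientations are given as a unit quaternion [x, y, z, w].
In Python, from workcell import bot gives the robot as it stands.
- The arm moves only by the shell command python3 -m inch 'ROWS'. ROWS is JSON, one flat list of numbers, 7 for each row, row after row: the shift along the world's x, y, z in mm, then the turn, a rotation vector about the world's x, y, z in rad, then the opening in per cent of the stroke, from 0 (shut) to 100 (fully open). A call has 1 to 8 rows; each row is the pose to reach, as a shift and turn from the pose commanded when the call began; what a row does not reach only later rows make up. A row lasts 1/12 s, in which the tool goes at most 41.7 mm and 7.16 degrees, less where a joint would pass 70% of its speed; a pose out of reach is approached as far as the arm can. A call with a gripper value outside its range is refused whole. The fingers move at their own pace and stop on an object; the grip force is fixed at half the most. Time passes only in rows, so rows that repeat a pose let the fingers close. It gives the time, the measured TCP pose, the force, the opening and the grip force at its end, in the units of the state.
- bot.get_obs(): the state, without advancing time (a new reading comes with each control period).
- bot.camera(name): name is "scene" or "top"; returns the picture (384x512x3 uint8, blue, green, red); there is no depth.
- bot.camera_info(name): a dict with "intrinsics" (3x3 intrinsics, pixels), "camera_from_world" (4x4, takes a point from world to camera coordinates). Camera axes: x right, y down, z forward; pixel columns grow to the right and rows downward; lengths in m; the calibration is good to about 2 mm. A picture is of the moment at which its call begins. camera_info takes no time and is no camera call.
- bot.job_done(): hands the job in; it is judged then, once.
Trained networks look in the newest picture that a camera, given by its name, has taken for a name from the list of things; names that differ only in an ending like _2 or _b are one class to them, and where a whole thing is asked for, a point or a joint stands for the part that bears it (a point fixed in the world has none). Each returns a list of dicts, best first, with "confidence" (0 to 1); they miss things now and then, are a little off and sometimes report something else, mostly with a low value. They report only what shows in the picture. A call takes as long as a camera call.
- bot.silhouettes(camera, target): "mask" (384x512 bool, what is visible of it) and "uv" ([column, row] in pixels, amid what is visible of it).
- bot.spot_point(camera, target): "uv" ([column, row] in pixels: a listed point, or the origin of a listed thing).
The state is a dict: "clock": time; "joint_pos": joint angles; "joint_vel": joint speeds; "tau": joint torques, N m; "eef_pos": TCP position; "tool_rot": TCP orientation; "ft_force": force on the tool from outside, world axes, zero at the start; "ft_torque": the same for the moment, N m; "grip_width": finger opening in m; "grasp_force": force on a finger pad.
Only numpy, scipy, OpenCV 4.12 (cv2) and the standard library are available. Lean on these libraries where they do the work, as an engineer would, in place of code of your own. Each camera call takes 0.05 s, during which the arm holds its last target. There are 200 camera calls.

## Working session

There is one attempt and no reset: what is moved stays moved. The work goes in short steps, Python scripts to look and compute and a shell command to move; the robot and the scene stay as the last step left them, time stands still between calls to the robot, and variables do not carry over. Pictures are saved under pics/ and viewed, at most 10 in all, crops included, and the job is handed in when it is done.

```bash
mkdir -p pics; ls; cat > h.py <<'E'
from workcell import bot
import numpy as np, cv2
def ray(c,uv):
    i=bot.camera_info(c);K=np.array(i["intrinsics"]);T=np.array(i["camera_from_world"])
    R,t=T[:3,:3],T[:3,3];return -R.T@t, R.T@np.linalg.solve(K,[uv[0],uv[1],1])
def atz(c,uv,z):
    o,d=ray(c,uv);return (o+d*(z-o[2])/d[2])
def proj(c,p):
    i=bot.camera_info(c);K=np.array(i["intrinsics"]);T=np.array(i["camera_from_world"])
    q=K@(T[:3,:3]@np.array(p)+T[:3,3]);return q[:2]/q[2]
Z=dict(spindle_axis=.079,handle_knob=.106,selector_fin=.104,jaw_eye=.056,frame_eye=.044,pin_grip=.121,clamp=0,pin_stand=0,case_loose=0,pebble=0,speculum_cup=0,hearing_aid=0,otoscope=0,cleaner=0)
def spots(cams,names):
    for c in cams:
        for n in names:
            r=bot.spot_point(c,n)[:2]
            for q in r: print(c,n,round(q["confidence"],2),np.round(q["uv"]),np.round(atz(c,q["uv"],Z[n])*1000).astype(int))
E
python3 - <<'E'
from h import *
for c in("top","scene"): cv2.imwrite(f"pics/{c}0.png",bot.camera(c)); print(np.round(ray(c,(256,192)),3))
spots(["top","scene"],list(Z))
o=bot.get_obs();print(o["clock"],o["eef_pos"],o["tool_rot"],o["grip_width"])
E
```

```text
pics
[[ 0.33  -0.029  1.085]
 [ 0.224 -0.015 -0.975]]
[[ 1.203  0.665  0.878]
 [-0.522 -0.579 -0.627]]
top spindle_axis 0.9 [240. 194.] [557   2  79]
top handle_knob 0.93 [245. 236.] [435  -7 106]
top handle_knob 0.36 [154. 221.] [490 239 106]
top selector_fin 0.73 [361. 232.] [ 430 -323  104]
top selector_fin 0.64 [393. 201.] [ 509 -421  104]
top jaw_eye 0.68 [270. 184.] [589 -87  56]
top frame_eye 0.95 [284. 184.] [ 590 -130   44]
top pin_grip 0.46 [147. 216.] [502 254 121]
top clamp 0.92 [240. 200.] [558   6   0]
top clamp 0.45 [397. 200.] [ 531 -476    0]
top pin_stand 0.96 [155. 221.] [507 265   0]
top case_loose 0.73 [363. 232.] [ 441 -361    0]
top pebble 0.68 [196. 247.] [420 142   0]
top pebble 0.45 [147. 216.] [524 291   0]
top speculum_cup 0.74 [147. 182.] [628 292   0]
top speculum_cup 0.51 [244. 235.] [450  -3   0]
top hearing_aid 0.54 [362. 181.] [ 598 -377    0]
top otoscope 0.95 [397. 200.] [ 532 -474    0]
top cleaner 0.58 [110. 202.] [573 403   0]
scene spindle_axis 0.88 [270. 204.] [549   0  79]
scene handle_knob 0.87 [296. 187.] [454  19 106]
scene selector_fin 0.
[... 155 characters left out ...]
 -123   44]
scene pin_grip 0.74 [352. 240.] [531 286 121]
scene clamp 0.7 [271. 226.] [556  12   0]
scene pin_stand 0.66 [345. 263.] [511 267   0]
scene case_loose 0.66 [225. 168.] [ 458 -334    0]
scene pebble 0.67 [189. 162.] [ 530 -463    0]
scene pebble 0.45 [333. 226.] [416 149   0]
scene speculum_cup 0.78 [327. 294.] [633 301   0]
scene hearing_aid 0.58 [346. 265.] [517 274   0]
scene hearing_aid 0.53 [182. 182.] [ 621 -378    0]
scene otoscope 0.71 [336. 230.] [425 166   0]
scene otoscope 0.69 [188. 162.] [ 530 -467    0]
scene cleaner 0.66 [374. 308.] [581 409   0]
1.5 [0.21560311 0.45114218 0.25330783] [2.21052648e-01 9.75261876e-01 3.70211307e-06 3.16383946e-06] 0.08553679542896378
```

View pics/top0.png

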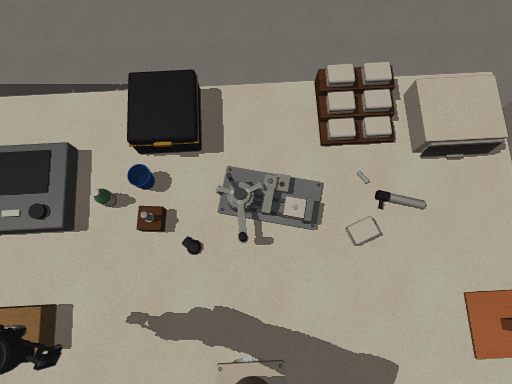

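View pics/scene0.png

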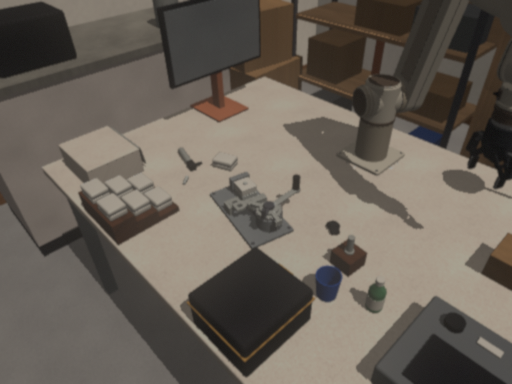

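The top view shows the clamp at about (270,197), its spindle at (240,194) and the knob at (243,237). The pin stand is at (152,218) and the remote at (193,245). The scene view shows the clamp at (252,210). Next I'll take close crops of the clamp and get its yaw.

```bash
python3 - <<'E'
from h import *
a=cv2.imread("pics/top0.png")[160:245,210:330];b=cv2.imread("pics/scene0.png")[165:250,200:320]
cv2.imwrite("pics/c1.png",np.hstack([cv2.resize(x,None,fx=3.3,fy=5 and 3.3,interpolation=cv2.INTER_CUBIC) for x in(a,b)]))
bot.camera("top");bot.camera("scene")
for c in("top","scene"):
    m=bot.silhouettes(c,"clamp")[0]
    if c=="top":
        p=np.argwhere(m["mask"])[:,::-1]
        w=np.array([atz(c,q,.012)[:2] for q in p],dtype=np.float32)
        print(cv2.minAreaRect(w))
    for n in("handle_knob","selector_fin","pin_grip","jaw_eye","frame_eye"):
        for q in bot.spot_point(c,n)[:2]: print(c,n,round(q["confidence"],2),np.round(q["uv"],1),np.round(atz(c,q["uv"],Z[n])*1000).astype(int))
E
```

```text
Traceback (most recent call last):
  File "h.py", line 7, in atz
    o,d=ray(c,uv);return (o+d*(z-o[2])/d[2])
        ~~~^^^^^^
  File "h.py", line 4, in ray
    i=bot.camera_info(c);K=np.array(i["intrinsics"]);T=np.array(i["camera_from_world"])
ValueError: time passes only in moves, steps and waits
```

View pics/c1.png

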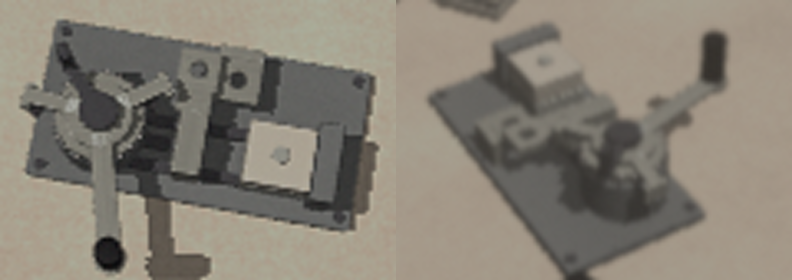

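The crop shows the fin at top pixel (230,175), i.e. lever to the left (loosening). The jaw eye is at about (270,181), the frame eye at (282,184) and the knob at (243,236). I'll cache the calibration and compute these positions.

```bash
python3 - <<'E'
import re
s=open('h.py').read()
s=s.replace('def ray','_C={}\ndef info(c):\n    if c not in _C: _C[c]=bot.camera_info(c)\n    return _C[c]\ndef ray',1).replace('i=bot.camera_info(c)','i=info(c)')
open('h.py','w').write(s)
E
python3 - <<'E'
from h import *
bot.camera("top")
m=bot.silhouettes("top","clamp")[0]["mask"]
p=np.argwhere(m)[:,::-1]
print(cv2.minAreaRect(np.array([atz("top",q,.012)[:2] for q in p],dtype=np.float32)))
im=cv2.imread("pics/top0.png")
for n,uv,z in[("fin",(229.7,175.2),.117),("knobtop",(243,236.5),.129),("jeye",(270.3,181),.056),("feye",(282,184),.044),
  ("cornerTL",(210+62/3.3,160+20/3.3),.012),("TR",(210+375/3.3,160+73/3.3),.012),("BR",(210+355/3.3,160+230/3.3),.012),("BL",(210+26/3.3,160+173/3.3),.012)]:
    print(n,np.round(atz("top",uv,z)*1000))
for c in("top","scene"):
    bot.camera(c)
    for n in("handle_knob","selector_fin","pin_grip","jaw_eye","frame_eye","spindle_axis"):
        for q in bot.spot_point(c,n)[:2]: print(c,n,round(q["confidence"],2),np.round(q["uv"],1),np.round(atz(c,q["uv"],Z[n])*1000).astype(int))
print(bot.get_obs()["clock"])
E
```

```text
((0.5258342027664185, -0.07284842431545258), (0.3146973252296448, 0.22406964004039764), 78.0849609375)
fin [605.  27. 117.]
knobtop [431.  -3. 129.]
jeye [598. -88.  56.]
feye [ 590. -123.   44.]
cornerTL [664.  34.  12.]
TR [ 597. -254.   12.]
BR [ 452. -222.   12.]
BL [520.  73.  12.]
top handle_knob 0.98 [245.5 234.2] [440  -9 106]
top selector_fin 0.66 [229.5 175.4] [608  28 104]
top pin_grip 0.52 [144.7 216.6] [500 261 121]
top jaw_eye 0.61 [270.3 183.5] [590 -88  56]
top frame_eye 0.97 [281.4 184.6] [ 588 -121   44]
top spindle_axis 0.93 [238.7 195.7] [553   6  79]
top spindle_axis 0.68 [144.9 179.2] [617 274  79]
scene handle_knob 0.78 [294.6 184.5] [448  10 106]
scene selector_fin 0.62 [263.6 211.5] [604  31 104]
scene pin_grip 0.5 [351.5 241.7] [538 290 121]
scene jaw_eye 0.57 [241.6 204.4] [593 -81  56]
scene frame_eye 0.9 [232.1 200.5] [ 593 -129   44]
scene frame_eye 0.17 [345.7 263. ] [546 289  44]
scene spindle_axis 0.96 [269.  208.3] [563  11  79]
scene spindle_axis 0.6 [347.5 261.8] [567 305  79]
2.45
```

```bash
python3 -m inch '[40,-40,0,0,0,0.1,0, 70,-70,0,0,0,0.2,0, 100,-100,0,0,0,0.22,0, 130,-130,0,0,0,0.22,0, 160,-160,0,0,0,0.22,0, 190,-190,0,0,0,0.22,0, 220,-220,0,0,0,0.22,0, 240,-240,0,0,0,0.22,0]'
```

```text
clock: 3.12
eef_pos: [0.4523, 0.2139, 0.2536]
tool_rot: [0.113, 0.994, 0.0, 0.0]
ft_force: [0.7, 0.4, -0.2]
grip_width: -0.0002
grasp_force: 0.0
```

```bash
python3 -m inch '[25,-25,0,0,0,0,0, 50,-50,0,0,0,0,0, 75,-75,-10,0,0,0,0, 100,-100,-30,0,0,0,0, 120,-125,-50,0,0,0,0, 142,-140,-65,0,0,0,0, 142,-140,-75,0,0,0,0, 142,-140,-75,0,0,0,0]'; python3 - <<'E'
from h import *
o=bot.get_obs();print(o["clock"],o["eef_pos"],o["tool_rot"],o["grip_width"],o["ft_force"])
E
```

```text
clock: 3.78
eef_pos: [0.5921, 0.0742, 0.1748]
tool_rot: [0.114, 0.993, -0.001, -0.003]
ft_force: [-0.6, 0.7, -0.8]
grip_width: 0.0
grasp_force: 0.0
3.7833 [0.59213199 0.07416745 0.17479272] [ 1.13916590e-01  9.93485826e-01 -6.00329631e-04 -2.92644600e-03] 1.0988223018588872e-05 [-0.57813703  0.7470858  -0.77974664]
```

```bash
python3 -m inch '[6,-4,-30,0,0,0,0, 8,-4,-58,0,0,0,0, 8,-4,-58,0,0,0,0, 10,-18,-58,0,0,0,0, 14,-32,-58,0,0,0,0, 16,-44,-58,0,0,0,0, 16,-56,-58,0,0,0,0, 16,-60,-58,0,0,0,0]'; python3 - <<'E'
from h import *
im=[bot.camera(c) for c in("top","scene")]
cv2.imwrite("pics/c2.png",np.hstack([cv2.resize(x,None,fx=3.3,fy=3.3,interpolation=cv2.INTER_CUBIC) for x in(im[0][160:245,210:330],im[1][165:250,200:320])]))
E
```

```text
clock: 4.45
eef_pos: [0.6105, 0.0131, 0.1224]
tool_rot: [0.114, 0.993, 0.0, 0.002]
ft_force: [1.6, 0.3, 0.7]
grip_width: -0.0002
grasp_force: 0.6
```

View pics/c2.png

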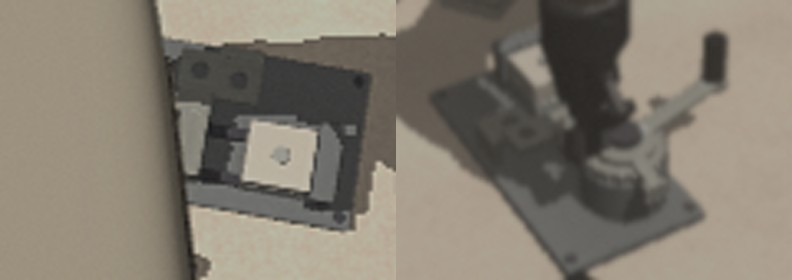

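The arm hides the lever from the top camera. In the scene view the fingers are at the head, and the knob is unmoved. I'll push on until the force shows the stop.

```bash
python3 -m inch '[-1,-6,0,0,0,0,0, -2,-10,0,0,0,0,0, -2,-10,0,0,0,0,0]';python3 -m inch '[-1,-5,0,0,0,0,0, -1,-5,0,0,0,0,0]';python3 -m inch '[-1,-5,0,0,0,0,0, -1,-5,0,0,0,0,0]'
```

```text
clock: 4.8
eef_pos: [0.6069, 0.005, 0.1205]
tool_rot: [0.113, 0.994, -0.0, 0.0]
ft_force: [-0.1, 0.1, -0.5]
grip_width: 0.0002
grasp_force: 0.0
clock: 4.97
eef_pos: [0.6056, 0.0004, 0.1202]
tool_rot: [0.113, 0.994, 0.0, -0.0]
ft_force: [-1.0, 0.5, -0.4]
grip_width: -0.0002
grasp_force: 0.4
clock: 5.13
eef_pos: [0.6043, -0.0044, 0.1199]
tool_rot: [0.113, 0.994, 0.0, -0.001]
ft_force: [-1.1, 1.5, 0.3]
grip_width: 0.0001
grasp_force: 0.9
```

```bash
for i in 1 2; do :; done; python3 -m inch '[-1,-4,0,0,0,0,0, -1,-4,0,0,0,0,0]';python3 -m inch '[-1,-4,0,0,0,0,0, -1,-4,0,0,0,0,0]'; python3 - <<'E'
from h import *
for c in["scene","top"]:
    bot.camera(c)
    for n in("selector_fin","handle_knob"):
        for q in bot.spot_point(c,n)[:2]: print(c,n,round(q["confidence"],2),np.round(q["uv"],1),np.round(atz(c,q["uv"],Z[n])*1000).astype(int))
E
```

```text
clock: 5.3
eef_pos: [0.6033, -0.0068, 0.1199]
tool_rot: [0.112, 0.994, 0.002, -0.001]
ft_force: [-1.1, 6.9, 0.8]
grip_width: -0.0001
grasp_force: 2.8
clock: 5.47
eef_pos: [0.6028, -0.008, 0.12]
tool_rot: [0.111, 0.994, 0.005, -0.001]
ft_force: [-0.9, 13.5, 0.7]
grip_width: -0.0002
grasp_force: 6.5
scene selector_fin 0.73 [235.3 202.5] [636 -58 104]
scene selector_fin 0.53 [247.3 198.3] [597 -47 104]
scene handle_knob 0.64 [300.1 186.4] [444  28 106]
top selector_fin 0.2 [363.3 232.3] [ 428 -329  104]
```

The force rose to 13.5 N, so the lever is at its stop. Next is the knob.

```bash
python3 -m inch '[0,16,0,0,0,0,0, 0,22,20,0,0,0,0, 0,22,55,0,0,0,0, -20,22,80,0,0,0,30, -55,18,80,0,0,0,100, -95,14,80,0,0,0,100, -135,10,80,0,0,0,100, -166,10,80,0,0,0,100]'; python3 - <<'E'
from h import *
for c in["scene","top"]:
    im=bot.camera(c)
    if c=="scene": cv2.imwrite("pics/c3.png",cv2.resize(im[150:270,180:340],None,fx=4.5,fy=4.5,interpolation=cv2.INTER_CUBIC))
    for n in("selector_fin","handle_knob","jaw_eye","frame_eye"):
        for q in bot.spot_point(c,n)[:2]: print(c,n,round(q["confidence"],2),np.round(q["uv"],1),np.round(atz(c,q["uv"],Z[n])*1000).astype(int))
E
```

```text
clock: 6.43
eef_pos: [0.434, -0.0034, 0.2]
tool_rot: [0.113, 0.994, -0.001, -0.001]
ft_force: [-0.2, -0.1, 1.2]
grip_width: 0.0603
grasp_force: 0.0
scene selector_fin 0.59 [249.5 201.6] [603 -31 104]
scene selector_fin 0.41 [347.4 260. ] [582 313 104]
scene handle_knob 0.54 [348.9 264.1] [592 324 106]
scene jaw_eye 0.5 [241.2 201.7] [585 -92  56]
scene frame_eye 0.96 [236.2 201. ] [ 585 -117   44]
top jaw_eye 0.56 [270. 180.] [601 -88  56]
top frame_eye 0.56 [282.4 184.1] [ 590 -124   44]
```

View pics/c3.png

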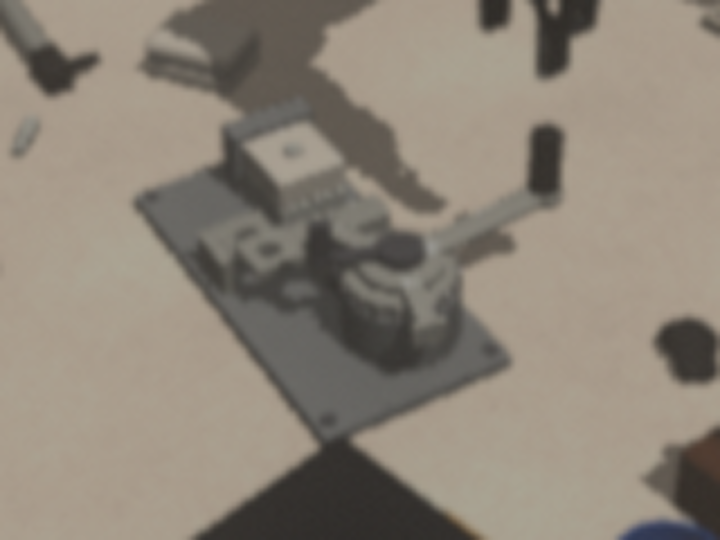

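The lever now points to the tightening side, with the fin at crop (320,250). The knob, at crop (545,160), moved slightly clockwise to about (434,13) mm. I'll descend around it and cage it.

```bash
python3 -m inch '[0,16,-10,0,0,0,100, 0,16,-45,0,0,0,100, 0,16,-75,0,0,0,100, 0,16,-88,0,0,0,100, 0,16,-88,0,0,0,0, 0,16,-88,0,0,0,0, 0,16,-88,0,0,0,0, 0,16,-88,0,0,0,0]'; python3 -m inch '[0,0,0,0,0,0,0, 0,0,0,0,0,0,0, 0,0,0,0,0,0,0]'
```

```text
clock: 7.6
eef_pos: [0.4387, 0.0137, 0.1137]
tool_rot: [0.113, 0.994, 0.0, 0.001]
ft_force: [0.9, -1.1, 1.1]
grip_width: 0.0385
grasp_force: 0.5
clock: 7.85
eef_pos: [0.4387, 0.0138, 0.1139]
tool_rot: [0.113, 0.994, 0.001, 0.002]
ft_force: [1.0, 1.9, 6.4]
grip_width: 0.0227
grasp_force: 58.5
```

Knob gripped. I'll compute the arc waypoints.

```bash
python3 - <<'E'
from h import *
o=bot.get_obs();print(np.round(o["joint_pos"],2),o["eef_pos"]*1000)
C=np.array([557,3]);r=123
for q in np.arange(-.7,.71,.1):
    a=2.913-q;print(round(q,2),np.round(C+r*np.array([np.cos(a),np.sin(a)])))
E
```

```text
[ 0.03  0.24 -0.39  0.94  0.    0.26] [438.70104195  13.82267762 113.91084776]
-0.7 [447. -53.]
-0.6 [442. -42.]
-0.5 [439. -30.]
-0.4 [436. -18.]
-0.3 [434.  -6.]
-0.2 [434.   7.]
-0.1 [435.  19.]
-0.0 [437.  31.]
0.1 [441.  43.]
0.2 [445.  54.]
0.3 [451.  65.]
0.4 [458.  75.]
0.5 [465.  85.]
0.6 [474.  94.]
0.7 [483. 101.]
```

```bash
python3 -m inch '[-3,0,0,0,0,0,37, -5,-13,0,0,0,0.12,37, -4,-26,0,0,0,0.24,37, -2,-38,0,0,0,0.36,37, 1,-50,0,0,0,0.48,37, 6,-61,0,0,0,0.6,37, 7,-64,0,0,0,0.66,37, 7,-64,0,0,0,0.66,37]'
```

```text
clock: 8.52
eef_pos: [0.444, -0.0512, 0.1123]
tool_rot: [-0.215, 0.977, -0.0, -0.0]
ft_force: [0.0, 0.2, 0.3]
grip_width: 0.0317
grasp_force: 0.0
```

```bash
python3 -m inch '[-4,15,0,0,0,-0.12,37, -7,28,0,0,0,-0.24,37, -9,41,0,0,0,-0.36,37, -10,55,0,0,0,-0.47,37, -9,69,0,0,0,-0.58,37, -7,82,0,0,0,-0.68,37, -3,95,0,0,0,-0.79,37, 2,107,0,0,0,-0.9,37]'
python3 -m inch '[7,12,0,0,0,-0.11,37, 15,23,0,0,0,-0.22,37, 23,33,0,0,0,-0.33,37, 31,41,0,0,0,-0.42,37, 33,44,0,0,0,-0.44,37, 33,44,0,0,0,-0.44,37]'
python3 - <<'E'
from h import *
for c in["scene","top"]:
    im=bot.camera(c)
    for n in("selector_fin","handle_knob","jaw_eye","frame_eye"):
        for q in bot.spot_point(c,n)[:1]: print(c,n,round(q["confidence"],2),np.round(q["uv"],1),np.round(atz(c,q["uv"],Z[n])*1000).astype(int))
E
```

```text
clock: 9.18
eef_pos: [0.4443, 0.0555, 0.1121]
tool_rot: [0.235, 0.972, -0.003, -0.001]
ft_force: [-2.4, -5.0, 3.2]
grip_width: 0.0315
grasp_force: 3.1
clock: 9.68
eef_pos: [0.478, 0.1004, 0.1119]
tool_rot: [0.438, 0.899, -0.002, -0.001]
ft_force: [-1.6, -2.5, 2.2]
grip_width: 0.0315
grasp_force: 1.4
scene selector_fin 0.75 [256.3 195.2] [568 -38 104]
scene handle_knob 0.82 [310.5 204.4] [486 107 106]
scene jaw_eye 0.81 [236.8 200.8] [ 592 -105   56]
scene frame_eye 0.59 [233.1 200. ] [ 589 -128   44]
top selector_fin 0.57 [241.  199.4] [537  -1 104]
top handle_knob 0.68 [210.2 220.1] [483  86 106]
top jaw_eye 0.57 [279.1 183.1] [ 590 -114   56]
top frame_eye 0.68 [282.8 183.1] [ 593 -126   44]
```

```bash
python3 -m inch '[-8,-11,0,0,0,0.11,37, -16,-21,0,0,0,0.22,37, -25,-32,0,0,0,0.33,37, -32,-44,0,0,0,0.44,37, -37,-56,0,0,0,0.55,37, -41,-69,0,0,0,0.66,37, -43,-82,0,0,0,0.77,37, -44,-96,0,0,0,0.88,37]'
python3 -m inch '[1,-14,0,0,0,0.11,37, 3,-27,0,0,0,0.22,37, 6,-40,0,0,0,0.33,37, 10,-50,0,0,0,0.42,37, 11,-54,0,0,0,0.45,37, 11,-54,0,0,0,0.45,37]'
```

```text
clock: 10.85
eef_pos: [0.4372, 0.0049, 0.1132]
tool_rot: [0.01, 1.0, 0.001, 0.003]
ft_force: [2.3, 1.2, 0.3]
grip_width: 0.0315
grasp_force: 0.7
clock: 11.35
eef_pos: [0.4483, -0.0502, 0.113]
tool_rot: [-0.21, 0.978, -0.001, 0.002]
ft_force: [-0.7, -0.7, 0.4]
grip_width: 0.0312
grasp_force: 0.0
```

```bash
python3 -m inch '[-4,15,0,0,0,-0.12,37, -7,28,0,0,0,-0.24,37, -9,41,0,0,0,-0.36,37, -10,55,0,0,0,-0.47,37, -9,69,0,0,0,-0.58,37, -7,82,0,0,0,-0.68,37, -3,95,0,0,0,-0.79,37, 2,107,0,0,0,-0.9,37]'
python3 - <<'E'
from h import *
for c in["scene","top"]:
    im=bot.camera(c)
    for n in("handle_knob","jaw_eye","frame_eye"):
        for q in bot.spot_point(c,n)[:1]: print(c,n,round(q["confidence"],2),np.round(q["uv"],1),np.round(atz(c,q["uv"],Z[n])*1000).astype(int))
E
```

```text
clock: 12.02
eef_pos: [0.4481, 0.057, 0.1129]
tool_rot: [0.239, 0.971, -0.002, 0.001]
ft_force: [-1.4, -6.0, 3.2]
grip_width: 0.0315
grasp_force: 3.0
scene handle_knob 0.58 [307.2 192.3] [450  63 106]
scene jaw_eye 0.69 [236.2 198. ] [ 584 -117   56]
scene frame_eye 0.79 [232.3 200.7] [ 593 -127   44]
top jaw_eye 0.71 [276.6 181.9] [ 594 -107   56]
```

```bash
python3 -m inch '[7,12,0,0,0,-0.11,37, 15,23,0,0,0,-0.22,37]'
python3 -m inch '[4,5,0,0,0,-0.05,37, 8,10,0,0,0,-0.1,37]'
python3 -m inch '[4,5,0,0,0,-0.05,37, 9,10,0,0,0,-0.1,37, 9,10,0,0,0,-0.1,37]'
```

```text
clock: 12.58
eef_pos: [0.4613, 0.0787, 0.1121]
tool_rot: [0.344, 0.939, -0.002, -0.001]
ft_force: [-4.8, -5.0, 4.4]
grip_width: 0.0315
grasp_force: 3.2
clock: 12.75
eef_pos: [0.4699, 0.0892, 0.1121]
tool_rot: [0.389, 0.921, -0.002, -0.001]
ft_force: [-2.7, -5.1, 3.2]
grip_width: 0.0317
grasp_force: 2.9
clock: 13.0
eef_pos: [0.4799, 0.0997, 0.112]
tool_rot: [0.434, 0.901, -0.001, -0.0]
ft_force: [-2.0, -3.6, 1.0]
grip_width: 0.0314
grasp_force: 1.3
```

```bash
python3 -m inch '[-9,-11,0,0,0,0.11,37, -18,-21,0,0,0,0.22,37, -26,-32,0,0,0,0.33,37, -33,-44,0,0,0,0.44,37, -38,-56,0,0,0,0.55,37, -42,-69,0,0,0,0.66,37, -45,-82,0,0,0,0.77,37, -46,-96,0,0,0,0.88,37]'
python3 -m inch '[1,-14,0,0,0,0.11,37, 3,-27,0,0,0,0.22,37, 6,-40,0,0,0,0.33,37, 10,-50,0,0,0,0.42,37, 11,-54,0,0,0,0.45,37, 11,-54,0,0,0,0.45,37]'
python3 -m inch '[-4,15,0,0,0,-0.12,37, -7,28,0,0,0,-0.24,37, -9,41,0,0,0,-0.36,37]'
python3 -m inch '[0,7,0,0,0,-0.06,37, 0,14,0,0,0,-0.11,37]'
python3 -m inch '[0,7,0,0,0,-0.06,37, 1,14,0,0,0,-0.11,37]'
```

```text
clock: 13.67
eef_pos: [0.4351, 0.005, 0.1129]
tool_rot: [0.004, 1.0, 0.001, 0.002]
ft_force: [1.7, 0.6, -0.4]
grip_width: 0.0316
grasp_force: 0.6
clock: 14.17
eef_pos: [0.4457, -0.0501, 0.1125]
tool_rot: [-0.216, 0.976, 0.0, 0.001]
ft_force: [-0.1, 0.2, 0.6]
grip_width: 0.0317
grasp_force: 0.0
clock: 14.42
eef_pos: [0.4362, -0.0095, 0.1124]
tool_rot: [-0.033, 0.999, -0.002, 0.001]
ft_force: [1.8, -6.0, -2.9]
grip_width: 0.0316
grasp_force: 3.0
clock: 14.58
eef_pos: [0.4353, 0.0044, 0.1123]
tool_rot: [0.02, 1.0, -0.002, -0.0]
ft_force: [-1.4, -6.2, 1.7]
grip_width: 0.0319
grasp_force: 3.2
clock: 14.75
eef_pos: [0.436, 0.0182, 0.1123]
tool_rot: [0.075, 0.997, -0.002, -0.0]
ft_force: [-2.4, -6.0, 2.2]
grip_width: 0.0314
grasp_force: 3.2
```

```bash
python3 -m inch '[1,6,0,0,0,-0.05,37, 2,12,0,0,0,-0.1,37]'
python3 -m inch '[2,6,0,0,0,-0.05,37, 4,12,0,0,0,-0.1,37]'
python3 -m inch '[2,6,0,0,0,-0.05,37, 5,12,0,0,0,-0.1,37]'
python3 - <<'E'
from h import *
for c in["scene","top"]:
    im=bot.camera(c)
    for n in("handle_knob","jaw_eye","frame_eye"):
        for q in bot.spot_point(c,n)[:1]: print(c,n,round(q["confidence"],2),np.round(q["uv"],1),np.round(atz(c,q["uv"],Z[n])*1000).astype(int))
E
```

```text
clock: 14.92
eef_pos: [0.4379, 0.0302, 0.1123]
tool_rot: [0.124, 0.992, -0.002, -0.001]
ft_force: [-2.6, -6.7, 3.0]
grip_width: 0.0315
grasp_force: 3.0
clock: 15.08
eef_pos: [0.4412, 0.0422, 0.1121]
tool_rot: [0.174, 0.985, -0.002, -0.001]
ft_force: [-5.2, -5.8, 4.3]
grip_width: 0.0318
grasp_force: 3.2
clock: 15.25
eef_pos: [0.4458, 0.0542, 0.112]
tool_rot: [0.223, 0.975, -0.002, -0.002]
ft_force: [-5.0, -4.9, 3.5]
grip_width: 0.0317
grasp_force: 3.2
scene handle_knob 0.73 [304.  192.7] [458  57 106]
scene jaw_eye 0.82 [237.4 199.5] [ 586 -109   56]
scene frame_eye 0.83 [233.7 200.2] [ 588 -126   44]
top jaw_eye 0.58 [280.9 182.1] [ 593 -119   56]
top frame_eye 0.82 [282.3 182.1] [ 596 -125   44]
```

```bash
python3 -m inch '[3,6,0,0,0,-0.05,37, 6,12,0,0,0,-0.1,37]'
python3 -m inch '[4,6,0,0,0,-0.05,37, 8,11,0,0,0,-0.1,37]'
python3 -m inch '[4,5,0,0,0,-0.05,37, 9,10,0,0,0,-0.1,37]'
python3 -m inch '[4,5,0,0,0,-0.05,37, 9,10,0,0,0,-0.1,37]'
python3 - <<'E'
from h import *
im=[bot.camera(c) for c in("top","scene")]
cv2.imwrite("pics/c4.png",np.hstack([cv2.resize(x,None,fx=3.3,fy=3.3,interpolation=cv2.INTER_CUBIC) for x in(im[0][160:245,210:330],im[1][165:250,200:320])]))
E
```

```text
clock: 15.82
eef_pos: [0.4526, 0.0665, 0.1118]
tool_rot: [0.271, 0.963, -0.001, -0.001]
ft_force: [-4.1, -4.5, 0.4]
grip_width: 0.0312
grasp_force: 3.1
clock: 15.98
eef_pos: [0.4601, 0.0781, 0.1117]
tool_rot: [0.319, 0.948, -0.001, -0.002]
ft_force: [-6.9, -2.3, 3.3]
grip_width: 0.0317
grasp_force: 3.3
clock: 16.15
eef_pos: [0.4682, 0.0878, 0.1116]
tool_rot: [0.365, 0.931, -0.002, -0.003]
ft_force: [-13.3, -9.5, 8.7]
grip_width: 0.0314
grasp_force: 8.3
clock: 16.32
eef_pos: [0.4728, 0.0919, 0.1111]
tool_rot: [0.413, 0.911, -0.01, -0.003]
ft_force: [-23.9, -28.3, 19.8]
grip_width: 0.0316
grasp_force: 18.3
```

View pics/c4.png

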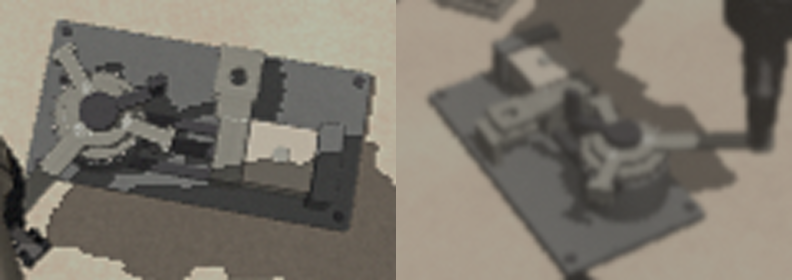

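The top crop shows the jaw against the flask, with the eyelets aligned at crop (238,75), i.e. px (282.1,182.7). The force rose to 37 N at the stop. Now I'll ease off, lift, and go look at the pin.

```bash
sed -i 's/pin_grip=.121/pin_grip=.081/' h.py
python3 -m inch '[-7,-8,0,0,0,0.05,37, -7,-8,0,0,0,0.05,100, -7,-8,0,0,0,0.05,100, -7,-8,30,0,0,0,100, -7,-8,70,0,0,0,100, -7,-8,100,0,0,0,100, -25,25,120,0,0,0,100, -45,50,120,0,0,0,100]'
python3 - <<'E'
from h import *
o={}
for c in("top","scene"):
    im=bot.camera(c)
    o[c]=im
    for n in("pin_grip","pin_stand","jaw_eye","frame_eye"):
        for q in bot.spot_point(c,n)[:2]: print(c,n,round(q["confidence"],2),np.round(q["uv"],1),np.round(atz(c,q["uv"],Z[n])*1000).astype(int))
print(np.round(atz("top",(282.1,182.7),.056)*1000),np.round(ray("top",(282,183)),3), np.round(ray("scene",(350,250)),3))
cv2.imwrite("pics/c5.png",np.hstack([cv2.resize(o["top"][195:240,125:175],None,fx=8,fy=8,interpolation=cv2.INTER_CUBIC),cv2.resize(o["scene"][230:275,325:375],None,fx=8,fy=8,interpolation=cv2.INTER_CUBIC)]))
E
```

```text
clock: 17.08
eef_pos: [0.4402, 0.1509, 0.238]
tool_rot: [0.412, 0.911, 0.006, 0.005]
ft_force: [0.5, 1.1, -0.2]
grip_width: 0.0854
grasp_force: 0.0
top pin_stand 0.63 [255.2 181. ] [615 -45   0]
top jaw_eye 0.75 [283.8 183.2] [ 589 -128   56]
top frame_eye 0.88 [284.3 182.7] [ 593 -130   44]
top frame_eye 0.51 [257.  181.4] [602 -50  44]
scene pin_grip 0.73 [350.7 243. ] [508 272  81]
scene pin_stand 0.76 [346.2 263.9] [513 272   0]
scene pin_stand 0.16 [233.2 203.1] [ 567 -157    0]
scene jaw_eye 0.55 [236.3 200. ] [ 590 -110   56]
scene jaw_eye 0.5 [349.9 260.4] [540 296  56]
scene frame_eye 0.6 [231.3 201.4] [ 597 -127   44]
[ 591. -123.   56.] [[ 0.33  -0.029  1.085]
 [ 0.245 -0.088 -0.969]] [[ 1.203  0.665  0.878]
 [-0.627 -0.353 -0.743]]
```

View pics/c5.png

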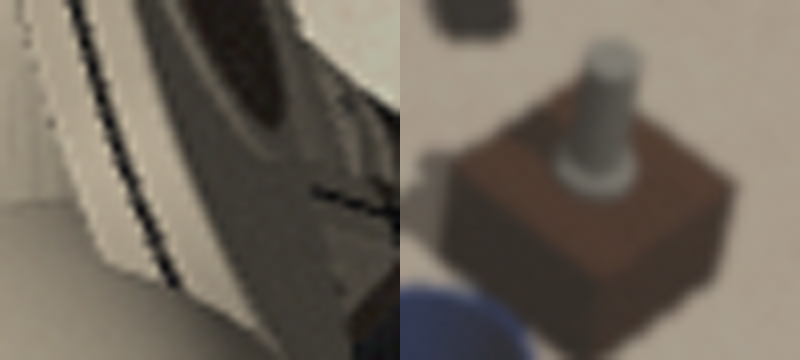

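The scene crop shows the pin upright in its stand: grip middle at px (351,243.7), collar at (349.5,251.5). The top camera is hidden by the arm, so I'll use the first top picture for a second ray.

```bash
python3 - <<'E'
from h import *
for uv in((144.7,216.6),(147,216)): print(np.round(atz("top",uv,.081)*1000))
print(np.round(atz("scene",(351,243.7),.081)*1000),np.round(atz("scene",(351.6,237.2),.106)*1000),np.round(atz("scene",(349.6,251.9),.053)*1000))
im=cv2.imread("pics/top0.png")[195:240,125:175]
cv2.imwrite("pics/c6.png",np.hstack([cv2.resize(im,None,fx=8,fy=8,interpolation=cv2.INTER_CUBIC)]))
# eye: scene px of hole in c4
print(np.round(atz("scene",(200+(508-396)/3.3,165+117/3.3),.056)*1000))
E
```

```text
[507. 273.  81.]
[508. 266.  81.]
[510. 274.  81.] [511. 273. 106.] [513. 276.  53.]
[ 597. -113.   56.]
```

View pics/c6.png

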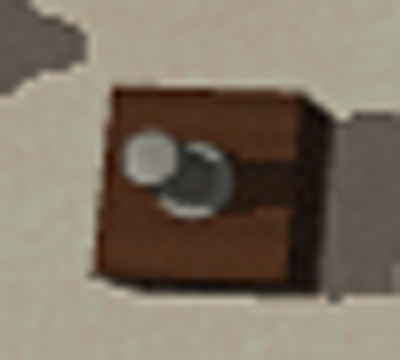

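```bash
python3 - <<'E'
from h import *
print(np.round(atz("top",(143.75,214.75),.106)*1000),np.round(atz("top",(149.4,217.5),.056)*1000))
E
python3 -m inch '[20,35,0,0,0,0,100, 40,68,0,0,0,0,100, 55,100,0,0,0,0,100, 68,120,-10,0,0,0,100, 68,120,-40,0,0,0,100, 68,120,-70,0,0,0,100, 68,120,-80,0,0,0,100, 68,120,-80,0,0,0,100]'
```

```text
[508. 268. 106.] [508. 266.  56.]
clock: 18.25
eef_pos: [0.5011, 0.2669, 0.1485]
tool_rot: [0.411, 0.912, -0.003, -0.003]
ft_force: [-0.9, 0.9, -0.2]
grip_width: 0.0849
grasp_force: 0.0
```

```bash
python3 -m inch '[8,2,-15,0,0,0,100, 8,2,-40,0,0,0,100, 8,2,-58,0,0,0,100, 8,2,-58,0,0,0,100, 8,2,-58,0,0,0,0, 8,2,-58,0,0,0,0, 8,2,-58,0,0,0,0, 8,2,-58,0,0,0,0]'
python3 -m inch '[0,0,0,0,0,0,0, 0,0,0,0,0,0,0, 0,0,0,0,0,0,0, 0,0,0,0,0,0,0]'
```

```text
clock: 18.92
eef_pos: [0.5123, 0.2711, 0.0963]
tool_rot: [0.41, 0.912, 0.001, 0.001]
ft_force: [0.7, -0.7, 0.2]
grip_width: 0.039
grasp_force: 0.0
clock: 19.25
eef_pos: [0.5116, 0.2708, 0.0954]
tool_rot: [0.41, 0.912, 0.001, 0.001]
ft_force: [-1.2, -1.7, 7.1]
grip_width: 0.0184
grasp_force: 58.4
```

```bash
python3 -m inch '[0,0,30,0,0,0,0, 0,0,70,0,0,0,0, 0,0,110,0,0,0,0, 0,-10,150,0,0,0,0, 8,-40,160,0,0,0,0, 16,-80,160,0,0,0,0, 24,-120,160,0,0,0,0, 32,-158,160,0,0,0,0]'
python3 -m inch '[8,-38,0,0,0,0,0, 16,-76,0,0,0,0,0, 24,-114,0,0,0,0,0, 32,-152,0,0,0,0,0, 40,-190,0,0,0,0,0, 46,-222,0,0,0,0,0, 48,-236,0,0,0,0,0, 48,-237,0,0,0,0,0]'
```

```text
clock: 19.92
eef_pos: [0.5431, 0.1112, 0.2545]
tool_rot: [0.41, 0.912, 0.0, 0.0]
ft_force: [0.5, 0.6, -0.6]
grip_width: 0.0184
grasp_force: 59.1
clock: 20.58
eef_pos: [0.591, -0.1278, 0.2533]
tool_rot: [0.413, 0.911, -0.0, -0.0]
ft_force: [0.4, 0.6, -0.2]
grip_width: 0.0184
grasp_force: 59.1
```

```bash
python3 -m inch '[0,0,-30,0,0,0,0, 0,0,-60,0,0,0,0, 0,0,-80,0,0,0,0, 0,0,-90,0,0,0,0, 0,0,-90,0,0,0,0, 0,0,-90,0,0,0,0]'
python3 - <<'E'
from h import *
o={}
for c in("scene","top"):
    o[c]=bot.camera(c)
    for n in("pin_tip","pin_grip","jaw_eye","frame_eye"):
        for q in bot.spot_point(c,n)[:2]: print(c,n,round(q["confidence"],2),np.round(q["uv"],1))
p=bot.get_obs()["eef_pos"];print(p)
for n,w in(("tip",p-[0,0,.0854]),("collar",p-[0,0,.0424])):print(n,[np.round(proj(c,w),1) for c in o])
print("eye591,-124",[np.round(proj(c,(.591,-.124,.056)),1) for c in o])
cv2.imwrite("pics/c7.png",np.hstack([cv2.resize(o["scene"][160:230,205:265],None,fx=6.5,fy=6.5,interpolation=cv2.INTER_CUBIC),cv2.resize(o["top"][150:220,255:315],None,fx=6.5,fy=6.5,interpolation=cv2.INTER_CUBIC)]))
E
```

```text
clock: 21.08
eef_pos: [0.5912, -0.1235, 0.1645]
tool_rot: [0.41, 0.912, 0.0, -0.0]
ft_force: [0.7, -0.7, -0.6]
grip_width: 0.0186
grasp_force: 59.1
scene pin_tip 0.55 [235.  199.2]
scene pin_tip 0.53 [233.3 190.7]
scene pin_grip 0.41 [235. 176.]
scene jaw_eye 0.74 [234.  197.4]
scene frame_eye 0.74 [233.8 203.1]
top pin_grip 0.44 [397.7 200.6]
[ 0.59128886 -0.12451245  0.16470739]
tip [array([232.6, 192.4]), array([283.3, 180.5])]
collar [array([231.7, 181.6]), array([284.5, 176.5])]
eye591,-124 [array([233.2, 198.1]), array([282.5, 182.6])]
```

View pics/c7.png

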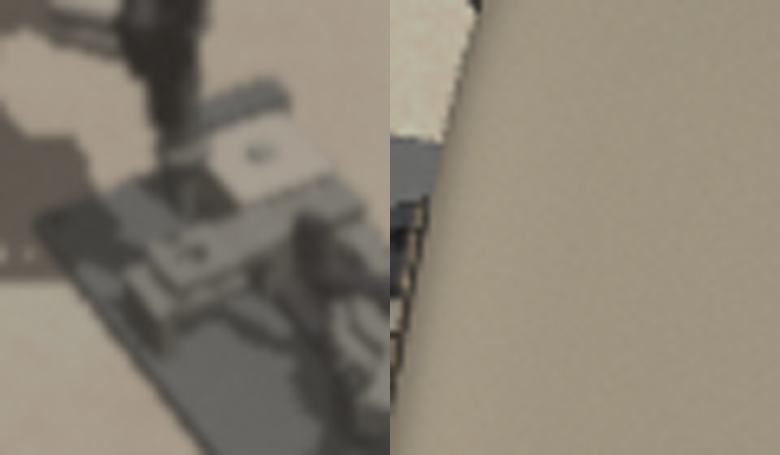

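The scene crop shows the jaw eyelet at px (235,198.8), with the pin tip at about (234,192) directly above it. Both sit about the same +1.5 px from prediction, so the pin is aligned to within about 2 mm. I'll descend slowly and watch the force.

```bash
python3 -m inch '[0,0,-8,0,0,0,0, 0,0,-16,0,0,0,0, 0,0,-20,0,0,0,0, 0,0,-20,0,0,0,0]'
python3 -m inch '[0,0,-4,0,0,0,0, 0,0,-8,0,0,0,0, 0,0,-8,0,0,0,0]'
```

```text
clock: 21.92
eef_pos: [0.5898, -0.1242, 0.1421]
tool_rot: [0.41, 0.912, -0.0, -0.002]
ft_force: [-0.9, -0.7, -2.0]
grip_width: 0.0186
grasp_force: 59.1
clock: 22.17
eef_pos: [0.5907, -0.1243, 0.1353]
tool_rot: [0.41, 0.912, -0.0, -0.001]
ft_force: [-0.4, -0.9, -0.1]
grip_width: 0.0185
grasp_force: 59.1
```

```bash
python3 -m inch '[0,0,-5,0,0,0,0, 0,0,-10,0,0,0,0, 0,0,-10,0,0,0,0]'
python3 -m inch '[0,0,-4,0,0,0,0, 0,0,-8,0,0,0,0, 0,0,-8,0,0,0,0]'
```

```text
clock: 22.42
eef_pos: [0.5905, -0.1243, 0.1251]
tool_rot: [0.41, 0.912, -0.0, -0.001]
ft_force: [-0.7, 0.1, -0.9]
grip_width: 0.0185
grasp_force: 59.1
clock: 22.67
eef_pos: [0.5906, -0.1243, 0.1173]
tool_rot: [0.41, 0.912, -0.0, -0.001]
ft_force: [-0.6, -0.6, -1.2]
grip_width: 0.0181
grasp_force: 59.1
```

```bash
python3 -m inch '[0,0,-4,0,0,0,0, 0,0,-8,0,0,0,0, 0,0,-8,0,0,0,0]'
python3 -m inch '[0,0,-3,0,0,0,0, 0,0,-6,0,0,0,0, 0,0,-6,0,0,0,0]'
python3 -m inch '[0,0,-2,0,0,0,0, 0,0,-2,0,0,0,0]'
```

```text
clock: 22.92
eef_pos: [0.5906, -0.1243, 0.1093]
tool_rot: [0.41, 0.912, -0.0, -0.001]
ft_force: [-0.2, -0.5, -1.8]
grip_width: 0.0183
grasp_force: 59.1
clock: 23.17
eef_pos: [0.5908, -0.1243, 0.1036]
tool_rot: [0.41, 0.912, -0.0, -0.001]
ft_force: [-0.4, 0.6, -1.1]
grip_width: 0.0187
grasp_force: 59.1
clock: 23.33
eef_pos: [0.591, -0.1244, 0.102]
tool_rot: [0.41, 0.912, -0.0, -0.0]
ft_force: [0.1, -0.0, -0.6]
grip_width: 0.0188
grasp_force: 59.1
```

```bash
python3 -m inch '[0,0,-1,0,0,0,0, 0,0,-1,0,0,0,0]'
python3 -m inch '[0,0,0,0,0,0,15, 0,0,0,0,0,0,30, 0,0,0,0,0,0,45, 0,0,0,0,0,0,50, 0,0,0,0,0,0,50]'
python3 -m inch '[0,0,15,0,0,0,50, 0,0,40,0,0,0,50, 0,0,70,0,0,0,50, 0,0,105,0,0,0,50, 0,0,140,0,0,0,50, -30,20,150,0,0,0,50, -60,40,150,0,0,0,50, -90,60,150,0,0,0,50]'
python3 -m inch '[-30,30,0,0,0,0,50, -60,60,0,0,0,0,50, -80,90,0,0,0,0,50, -100,120,0,0,0,0,50, -110,150,0,0,0,0,50, -110,150,0,0,0,0,50]'
python3 - <<'E'
from h import *
o={}
for c in("scene","top"):
    o[c]=bot.camera(c)
    for n in("pin_grip","jaw_eye","frame_eye","selector_fin"):
        for q in bot.spot_point(c,n)[:1]: print(c,n,round(q["confidence"],2),np.round(q["uv"],1),np.round(atz(c,q["uv"],.087 if n=="pin_grip" else Z[n])*1000))
cv2.imwrite("pics/c8.png",np.hstack([cv2.resize(o["scene"][160:230,205:265],None,fx=6.5,fy=6.5,interpolation=cv2.INTER_CUBIC),cv2.resize(o["top"][150:220,255:315],None,fx=6.5,fy=6.5,interpolation=cv2.INTER_CUBIC)]))
E
```

```text
clock: 23.5
eef_pos: [0.5913, -0.1244, 0.1015]
tool_rot: [0.41, 0.912, 0.0, 0.0]
ft_force: [0.3, 0.0, -0.6]
grip_width: 0.0182
grasp_force: 59.3
clock: 23.92
eef_pos: [0.5912, -0.1244, 0.1014]
tool_rot: [0.41, 0.912, 0.0, 0.0]
ft_force: [-0.3, -0.9, -0.2]
grip_width: 0.0426
grasp_force: 0.0
clock: 24.58
eef_pos: [0.5012, -0.0642, 0.2526]
tool_rot: [0.411, 0.912, 0.001, 0.002]
ft_force: [-0.0, 0.2, -0.1]
grip_width: 0.0426
grasp_force: 0.0
clock: 25.08
eef_pos: [0.3889, 0.0893, 0.2518]
tool_rot: [0.407, 0.913, 0.001, -0.0]
ft_force: [-0.4, 0.5, 0.5]
grip_width: 0.0428
grasp_force: 0.0
scene pin_grip 0.58 [234.6 189.2] [ 582. -125.   87.]
scene jaw_eye 0.66 [237.5 201.2] [ 591. -102.   56.]
scene frame_eye 0.85 [235.9 201.4] [ 587. -116.   44.]
scene selector_fin 0.54 [251.  198.4] [590. -39. 104.]
top pin_grip 0.67 [283.8 180.4] [ 589. -125.   87.]
top jaw_eye 0.83 [284.7 184.7] [ 584. -130.   56.]
top frame_eye 0.68 [282.8 182.8] [ 593. -126.   44.]
top selector_fin 0.45 [254.5 181.6] [586. -41. 104.]
```

View pics/c8.png

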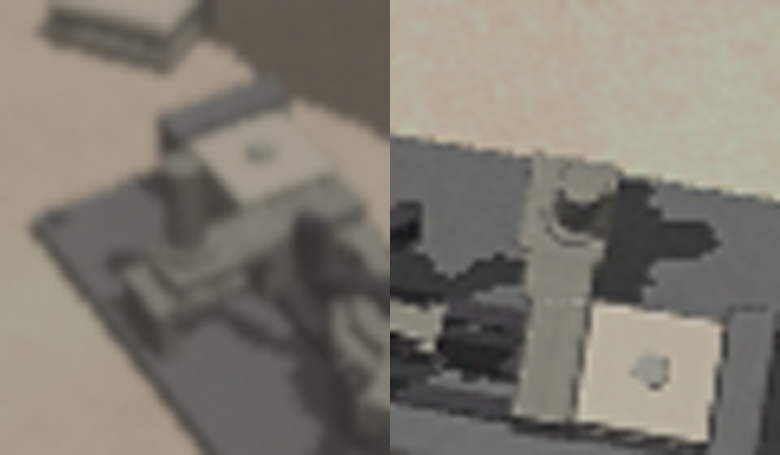

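The pin stands upright on the jaw's eyelet with its collar seated, at top px (284,180). The jaw is against the flask, the lever is at tightening and the gripper is clear. Handing in.

```bash
python3 -c "
from workcell import bot
print(bot.job_done())"
```

```text
the job is handed in; nothing more can be done
None
```

The job is handed in at about 25 s: the lever is flipped to tightening, the jaw is home against the flask, and the pin is released upright through both eyelets; I saw no sign of a bystander being touched, but I didn't re-measure them, and no verdict was shown.

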